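# Step the biscuit plate under the filler, draw the plunger to its pointer and hold

### The job

Get the biscuit filler ready: using its upright knob, slide the biscuit plate so that the round biscuit is centred under the nozzle, rest it there for a second, then slide it on until the square biscuit is centred under the nozzle and leave it there. Then take the plunger by the grip at its top and draw it straight up, without wrenching it sideways, until its collar is level with the dose pointer; do not pull it out of the barrel, do not shift the pointer, and leave the scale, the bag sealer and the jam jar where they are. Finish while still holding the plunger at that height, upright and still: do not let it go.

Things in the scene. Friction and masses are not known exactly. Their poses are not given: they have to be found in the camera images.
- plate_knob (a point): Centre of the upright black knob (22 mm diameter, 42 mm tall, centre half-way up), fixed to the biscuit plate, by which the plate is pushed or pulled. The top of the white tongue it stands on (36 mm wide) is 22 mm below this point.
- plate: The white biscuit plate, 150 mm square, top 45 mm above the bench, with a tongue to -y carrying the knob. It rides on two crossed level slides along this frame's x and y (the station's axes), 50 mm each way from mid-travel; about 2 N per slide moves it and it stays where it is left. It cannot turn or rise. Origin on the bench under the plate's middle.
- round_biscuit (a point): Centre of the top face of the round biscuit (52 mm diameter, 8 mm thick), fixed on the white 150 mm square plate; 34 mm to -x and 34 mm to -y of the plate's middle. The knob is 140 mm to -y of the plate's middle (plate's own axes).
- square_biscuit (a point): Centre of the top face of the square biscuit (46 x 46 mm, 8 mm thick), fixed on the same plate diagonally opposite the round one, 34 mm to +x and 34 mm to +y of the plate's middle.
- nozzle_tip (a point): Lower end of the fixed steel nozzle under the filler's barrel, pointing straight down, 7 mm above the tops of the biscuits. Rod, bore and nozzle share this vertical axis. The frame's x and y are the station's axes; a column with an arm at +y carries the barrel, its underside 100 mm above the bench.
- bore_mouth (a point): Centre of the mouth of the barrel's bore, 140 mm above the bench, on top of the square aluminium barrel (44 x 44 mm, 66 mm tall, fixed). The round bore is 25 mm wide and 62 mm deep.
- station: The whole fixed filling station: white base 260 x 380 mm, slides, column and overarm at +y, barrel with nozzle, thin pointer post 100 mm from the bore axis at +y (top 206 mm above the bench). Origin under the bore axis on the bench.
- plunger: The loose steel plunger, 0.26 to 0.46 kg, standing in the bore. From the foot upwards: piston 24 mm diameter, 60 mm long, with about 1 mm of play in the bore; collar 40 mm diameter, 6 mm thick, which rests on the barrel at the start; stem 12 mm diameter; black grip. Origin at the piston's foot, z along the rod. It falls back if let go.
- plunger_collar (a point): Centre of the plunger's collar, half-way through its 6 mm thickness, 63 mm above the piston's foot; 3 mm above the bore mouth when fully home.
- plunger_grip (a point): Centre of the plunger's black cylindrical grip (24 mm diameter, 40 mm tall), 82 mm above the collar's centre.
- dose_pointer: The dose pointer: black clamp block 26 x 26 x 14 mm on the thin post, with a flat 4 mm thick steel blade reaching towards the rod. It is already set (20 to 42 mm above the collar's home level), stays by friction and is not to be moved.
- pointer_tip (a point): Tip of the pointer's blade, half-way through its thickness, 26 mm from the bore axis (6 mm clear of the collar's rim as it comes past). Its height is where the centre of the collar has to be.
- scale: Bystander: flat round kitchen scale, 190 mm diameter, 25 mm tall, origin under its centre.
- bag_sealer: Bystander: orange bag-neck sealer with a blue tape roll, 150 mm long, 50 mm wide, 127 mm tall, origin under its centre, long side along its y.
- jam_jar: Bystander: jam jar, 68 mm diameter, 95 mm tall, origin under its centre.
There are look-alikes about, which are no part of the job. What is meant by the plunger is not red, and is the smaller of those in its own colour.

How it is judged:
On the way, in this order (a step that is already met when the one before it is completed fails the run):
1. the round biscuit rests centred under the nozzle (within 6 mm) for 0.6 s (horizontal distance between round_biscuit and nozzle_tip below 0.006 m), for 0.6 s.
2. then the square biscuit rests centred under the nozzle (within 6 mm) (horizontal distance between square_biscuit and nozzle_tip below 0.006 m), for 0.5 s.
At the end, for the whole second after the job is handed in: The square biscuit is centred under the nozzle within 6 mm; the robot's fingers hold the plunger (over 2 N), still and upright within 0.07 rad, its collar's centre level with the pointer tip within 4 mm and within 5 mm of the bore's axis, not touching the pointer (horizontal distance between square_biscuit and nozzle_tip below 0.006 m and z of plunger_collar in the frame of pointer_tip between -0.004 and 0.004 m and horizontal distance between plunger_collar and bore_mouth below 0.005 m and angle between plunger's own z axis and vertical below 0.07 rad and linear speed of plunger below 0.01 m/s and contact force between the fingers and plunger above 2 N and contact force between plunger and dose_pointer below 0.5 N); the arm keeps its last pose, push and grip.
It fails at once if the plunger is drawn up while the square biscuit is not under the nozzle (z of plunger_collar in the frame of bore_mouth above 0.013 m and horizontal distance between square_biscuit and nozzle_tip above 0.009 m).
It fails at once if the plunger is pulled out of the barrel (z of plunger_collar in the frame of bore_mouth above 0.06 m).
It fails at once if the plunger is wrenched sideways in its bore (over 50 N) (contact force between plunger and station above 50 N).
It fails at once if the dose pointer is shifted (distance of pointer_tip from where it was at the start of the episode above 0.004 m).
It fails at once if a bystander is shifted (distance of any of scale, bag_sealer, jam_jar from where it was at the start of the episode above 0.02 m).
It also fails if it takes over 61 s, if anything falls off the work surface, if the arm or the gripper's body presses on something with over 40 N, if the wrist force passes 120 N, or if a joint passes its speed limit or range.

### The arm

A 6-joint arm with a two-finger parallel gripper is mounted at the origin on the work surface. World frame = base frame: x ahead of the robot, y to its left, z up, the work surface at z = 0. Lengths are in m, angles in rad, forces in N, time in s.
With the tool pointing down it reaches from about 0.25 to 0.725 m from the base axis. Payload 4 kg.
Tool frame: the origin (TCP) lies midway between the tips of the shut fingers; the grasp point (between the pads) lies 19 mm behind it; x points along the fingers, z is the direction in which the jaws open and shut, and the axes are right-handed (so a half turn about x gives the same grasp; the last joint's range is limited). The gripper opens to 85 mm and grips with 20 to 120 N. Pads are 22 mm wide; open, the fingers measure 114 mm over their backs; the gripper's body (76 mm by 85 mm) begins 54 mm behind the grasp point. The pads swing forward as they close: fully open they stand 13 mm farther back than shut.
Start: joints at [1.165, 0.241, 0.005, 1.335, 0, 1.571], TCP at [0.197, 0.459, 0.231] pointing down, gripper open.
Joint ranges: [-2.72, 2.72], [-1.05, 1.87], [-1.09, 1.28], [-1.99, 2.15], [-1.42, 1.44], [-3.14, 3.14]. Speed limits (rad/s): [2.79, 2.79, 3.14, 3.14, 3.14, 3.14].

### API

Orientations are given as a unit quaternion [x, y, z, w].
In Python, from workcell import env, viewer gives the robot as it stands.
- The arm moves only by the shell command python3 -m creep 'ROWS' [FORCE]. ROWS is JSON, a list that holds one entry, the list of rows, each a list of 7 numbers: the turn, a rotation vector about the tool's x, y, z in degrees, then the shift along the tool's x, y, z in cm, then the closure, from -1 (fully open) to 1 (shut). A call has 1 to 10 rows; each row shifts and turns the commanded pose from where the row before left it, along the tool's axes as they then stand; what a row does not reach is not made up. A row lasts 1/12 s, in which the tool goes at most 41.7 mm and 7.16 degrees, less where a joint would pass 70% of its speed; a pose out of reach is approached as far as the arm can. A call is refused whole if a number of a shift passes 4.17 or a number of a turn 7.16, either way. A call with a gripper value outside its range is refused whole. The fingers move at their own pace and stop on an object; FORCE is the grip in N (left out, the last holds). Time passes only in rows, so rows that do not move let the fingers close. It gives the time, the measured TCP pose, the force and the opening at its end, in the units of the state.
- env.read_state(): the state, without advancing time (a new reading comes with each control period).
- viewer.camera(name): name is "scene" or "top" or "wrist"; returns the picture (384x512x3 uint8, blue, green, red); there is no depth.
- viewer.camera_model(name): a dict with "mtx" (3x3 intrinsics, pixels), "rvec" (rotation vector, rad) and "tvec" (3), from world to camera coordinates, as OpenCV has them; the wrist camera has in their place "mount" (4x4, takes a point from camera to tool coordinates, whose origin is the TCP and whose axes are the tool frame's). Camera axes: x right, y down, z forward; pixel columns grow to the right and rows downward; lengths in m; the calibration is good to about 2 mm. A picture is of the moment at which its call begins: read the wrist's pose just before it. camera_model takes no time and is no camera call.
- env.job_done(): hands the job in, once; it reports no verdict.
The state is a dict: "t": time; "qpos": joint angles; "joint_velocities": joint speeds; "joint_torque": joint torques, N m; "eef_pos": TCP position; "ee_rot": TCP orientation; "contact_force": force on the tool from outside, world axes, zero at the start; "moment": the same for the moment, N m; "width": opening from 0.0 (shut) to 1.0 (fully open).
Only numpy, scipy, OpenCV 4.12 (cv2) and the standard library are available. Lean on these libraries where they do the work, as an engineer would, in place of code of your own. Each camera call takes 0.05 s, during which the arm holds its last target.

## Working session

There is one attempt and no reset: what is moved stays moved. The work goes in short steps, Python scripts to look and compute and a shell command to move; the robot and the scene stay as the last step left them, time stands still between calls to the robot, and variables do not carry over. Pictures are saved under pics/ and viewed, and the job is handed in when it is done.

```bash
mkdir -p pics; ls; python3 - <<'E'
from workcell import env, viewer
import cv2, numpy as np
for n in ["scene","top","wrist"]:
    s=env.read_state()
    im=viewer.camera(n); cv2.imwrite(f"pics/{n}0.png",im)
    print(n,{k:np.round(v,4).tolist() for k,v in viewer.camera_model(n).items()})
print(s)
E
```

```text
pics
scene {'mtx': [[400.3064, 0.0, 257.6421], [0.0, 400.3064, 199.8974], [0.0, 0.0, 1.0]], 'rvec': [2.2947, 1.2197, -0.3875], 'tvec': [-0.3361, -0.2959, 1.4872]}
top {'mtx': [[416.9177, 0.0, 261.3145], [0.0, 416.9177, 190.8198], [0.0, 0.0, 1.0]], 'rvec': [2.1463, -2.1531, 0.1123], 'tvec': [0.0447, 0.5829, 1.5584]}
wrist {'mtx': [[270.6763, 0.0, 255.9757], [0.0, 270.6763, 195.2565], [0.0, 0.0, 1.0]], 'mount': [[-0.0002, -0.2826, 0.9592, -0.1441], [-0.0004, -0.9592, -0.2826, 0.0717], [1.0, -0.0005, 0.0001, 0.0006], [0.0, 0.0, 0.0, 1.0]]}
{'t': 0.1, 'qpos': array([ 1.16498239e+00,  2.41367923e-01,  3.86105650e-03,  1.33520135e+00,
       -1.48961887e-05,  1.57077008e+00]), 'joint_velocities': array([ 5.21671328e-04, -1.75929514e-03,  4.27128445e-03,  7.10105081e-04,
        2.86919147e-05, -8.66540080e-04]), 'joint_torque': array([ 3.71510669e-04, -3.73137510e+01,  2.53009951e+01,  1.08607707e-02,
        5.06574895e-05,  4.02016724e-06]), 'eef_pos': array([0.19716425, 0.45886927, 0.23048766]), 'ee_rot': array([-0.38936752,  0.59105743,  0.38861504,  0.58993424]), 'contact_force': array([-0.31320204, -0.97416433,  0.21589835]), 'moment': array([-0.01092908, -0.05264474,  0.02029002]), 'width': 0.9989033594270919}
```

View pics/scene0.png

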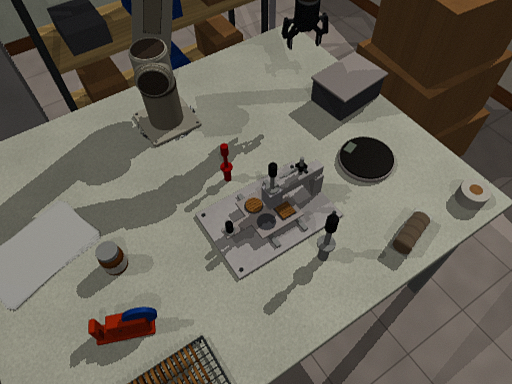

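View pics/top0.png

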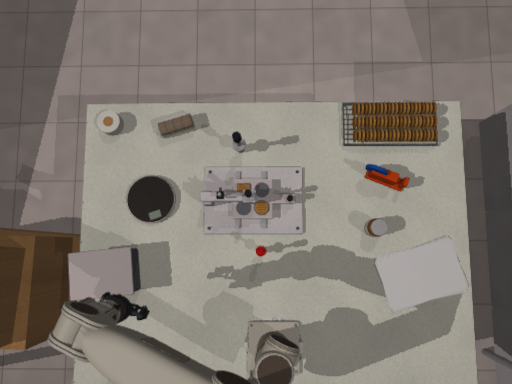

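View pics/wrist0.png

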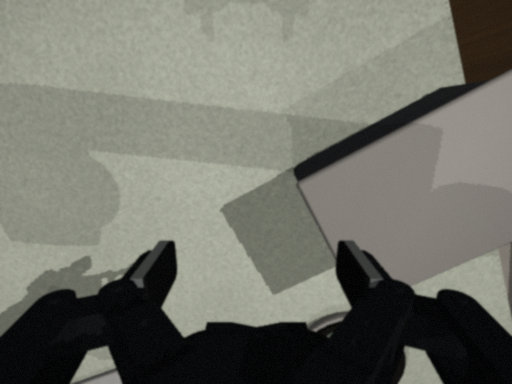

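```bash
python3 - <<'E'
import cv2
a=cv2.imread("pics/top0.png")[120:270,190:320]; cv2.imwrite("pics/topc.png",cv2.resize(a,None,fx=4,fy=4,interpolation=cv2.INTER_CUBIC)[:600])
a=cv2.imread("pics/scene0.png")[130:280,190:350]; cv2.imwrite("pics/scenec.png",cv2.resize(a,None,fx=4,fy=4,interpolation=cv2.INTER_CUBIC))
E
```

```text
(no output)
```

View pics/topc.png

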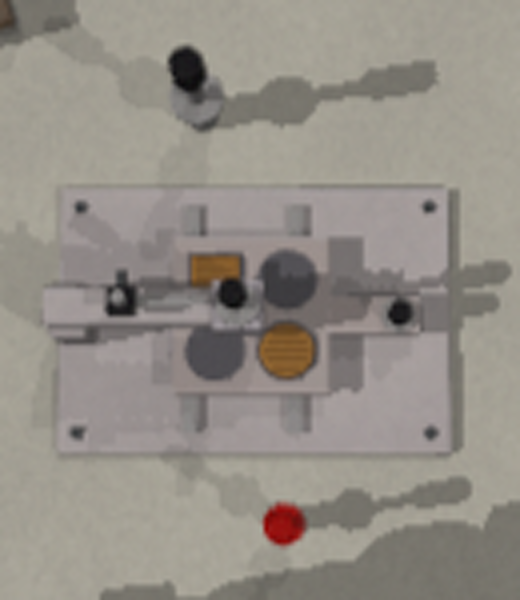

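View pics/scenec.png

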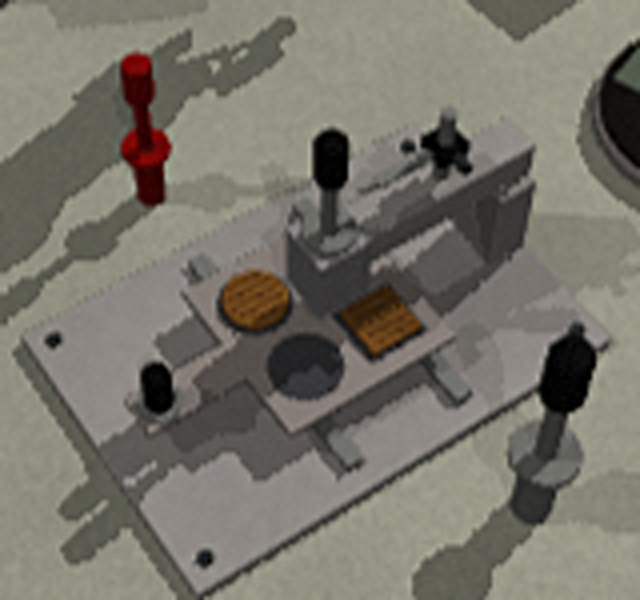

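```bash
cat > h.py <<'E'
import cv2, numpy as np
from scipy.spatial.transform import Rotation as R
from workcell import env, viewer
def pose():
    s=env.read_state(); return s['eef_pos'].copy(), R.from_quat(s['ee_rot'])
def rays(name,px,pw=None):
    m=viewer.camera_model(name); K=np.array(m['mtx'])
    px=np.atleast_2d(np.asarray(px,float))
    d=np.c_[(px-[K[0,2],K[1,2]])/[K[0,0],K[1,1]],np.ones(len(px))]
    if name=='wrist':
        p,r=pw; M=np.array(m['mount']); Rw=r.as_matrix()
        return p+Rw@M[:3,3], d@(Rw@M[:3,:3]).T
    Rc=cv2.Rodrigues(np.array(m['rvec'],float))[0]; t=np.array(m['tvec'],float).ravel()
    return -Rc.T@t, d@Rc
def plane(name,px,z,pw=None):
    o,d=rays(name,px,pw); return o+d*((z-o[2])/d[:,2:3])
def tri(obs):
    A=np.zeros((3,3));b=np.zeros(3)
    L=[]
    for name,px,pw in obs:
        o,d=rays(name,px,pw); d=d[0]/np.linalg.norm(d[0]); P=np.eye(3)-np.outer(d,d); A+=P;b+=P@o; L.append((o,P))
    x=np.linalg.solve(A,b); return x,[np.linalg.norm(P@(x-o)) for o,P in L]
def proj(name,X,pw=None):
    m=viewer.camera_model(name);K=np.array(m['mtx'])
    X=np.atleast_2d(np.asarray(X,float))
    if name=='wrist':
        p,r=pw;M=np.array(m['mount']);Y=((X-p)@r.as_matrix()-M[:3,3])@M[:3,:3]
        Y=Y@K.T; return Y[:,:2]/Y[:,2:]
    return cv2.projectPoints(X,np.array(m['rvec'],float),np.array(m['tvec'],float),K,None)[0][:,0]
def blobs(im,mask,box,amin=15):
    x0,y0,x1,y1=box; mm=np.zeros_like(mask); mm[y0:y1,x0:x1]=mask[y0:y1,x0:x1]
    n,l,st,c=cv2.connectedComponentsWithStats(mm.astype(np.uint8))
    return [(c[i].round(2).tolist(),st[i].tolist()) for i in range(1,n) if st[i][4]>=amin]
E
python3 - <<'E'
from h import *
np.set_printoptions(precision=4,suppress=True)
t=cv2.imread("pics/top0.png");s=cv2.imread("pics/scene0.png")
dk=lambda im:im.max(2)<38
def org(im):
    h=cv2.cvtColor(im,cv2.COLOR_BGR2HSV); return (h[...,0]>5)&(h[...,0]<25)&(h[...,1]>110)&(h[...,2]>50)
print("top dark",blobs(t,dk(t),(200,165,305,236),4)); print("scene dark",blobs(s,dk(s),(190,130,350,280),4))
to=blobs(t,org(t),(200,165,305,236)); so=blobs(s,org(s),(190,130,350,280)); print(to,so)
for c,_ in to: print("top",plane('top',c,.053))
for c,_ in so: print("scene",plane('scene',c,.053))
tc=lambda u,v:(u/4+190-.4,v/4+120-.4)
# base corners, screws
print("screws",plane('top',[tc(81,207),tc(429,207),tc(77,433),tc(431,433)],.012))
E
```

```text
top dark [([247.62, 193.16], [245, 190, 6, 7, 32]), ([220.47, 195.27], [217, 192, 6, 6, 15]), ([289.3, 197.9], [287, 196, 5, 5, 20])]
scene dark [([345.0, 157.49], [340, 141, 10, 31, 175]), ([272.45, 169.78], [269, 163, 8, 15, 108]), ([301.5, 167.43], [295, 163, 13, 10, 76]), ([291.5, 166.5], [291, 166, 2, 2, 4]), ([247.62, 210.12], [245, 207, 7, 6, 8]), ([260.43, 208.71], [258, 206, 5, 6, 7]), ([277.92, 213.46], [274, 208, 9, 12, 13]), ([331.44, 223.06], [324, 212, 15, 22, 208]), ([203.0, 214.71], [202, 214, 3, 3, 7]), ([265.05, 218.93], [257, 214, 18, 13, 105]), ([228.8, 226.6], [225, 221, 9, 12, 81]), ([241.12, 269.12], [240, 268, 3, 3, 8])]
[([243.27, 186.73], [238, 184, 12, 7, 77]), ([261.14, 207.08], [255, 201, 13, 13, 139])] [([253.28, 204.46], [245, 198, 17, 14, 188]), ([285.0, 210.01], [275, 201, 20, 18, 171])]
top [[0.5968 0.111  0.053 ]]
top [[0.5192 0.0434 0.053 ]]
scene [[0.5219 0.0401 0.053 ]]
scene [[0.5919 0.1076 0.053 ]]
screws [[ 0.6636  0.2446  0.012 ]
 [ 0.6619 -0.0954  0.012 ]
 [ 0.4432  0.2456  0.012 ]
 [ 0.4423 -0.0946  0.012 ]]
```

```bash
python3 - <<'E'
from h import *
np.set_printoptions(precision=4,suppress=True)
print("grip top",plane('top',[247.62,193.16],.236), "scene",plane('scene',[272.45,169.78],.225), tri([('top',[247.62,193.16],None),('scene',[272.45,169.78],None)]))
print("knob",plane('top',[289.3,197.9],.083),plane('scene',[228.8,226.6],.067), tri([('top',[289.3,197.9],None),('scene',[228.8,226.6],None)]))
sc=lambda u,v:(u/4+190-.4,v/4+130-.4)
# pointer tip in scene, clamp
print("clamp",tri([('top',[220.47,195.27],None),('scene',[301.5,167.43],None)]))
# collar scene
print("collar", plane('scene',sc(333,240),.143))
a=cv2.imread("pics/scene0.png")[155:215,250:320]; cv2.imwrite("pics/scened.png",cv2.resize(a,None,fx=9,fy=9,interpolation=cv2.INTER_CUBIC))
E
```

```text
grip top [[0.5507 0.0851 0.236 ]] scene [[0.5547 0.0841 0.225 ]] (array([0.5524, 0.0858, 0.2214]), [np.float64(2.838822255402925e-05), np.float64(2.838822255390344e-05)])
knob [[ 0.5504 -0.0614  0.083 ]] [[ 0.5536 -0.0649  0.067 ]] (array([ 0.5521, -0.0632,  0.0635]), [np.float64(0.0009147921795238241), np.float64(0.0009147921795237894)])
clamp (array([0.5534, 0.1861, 0.1609]), [np.float64(0.001716283306104973), np.float64(0.0017162833061047926)])
collar [[0.5615 0.0825 0.143 ]]
```

View pics/scened.png

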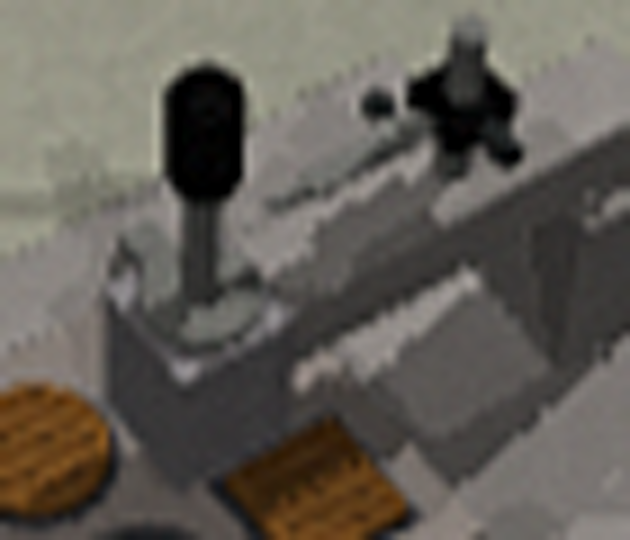

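```bash
cat >> h.py <<'E'
def goto(target,zdir=None):
    """print shift in tool axes (cm) to reach TCP target, for the current orientation, and rotvec(deg, tool axes) to point down with jaws along zdir"""
    p,r=pose(); print("tcp",p.round(4),"shift cm",(r.inv().apply(np.array(target)-p)*100).round(2))
    if zdir is not None:
        x=np.array([0,0,-1.]);z=np.array(zdir,float);z/=np.linalg.norm(z);y=np.cross(z,x)
        T=R.from_matrix(np.c_[x,y,z]); print("turn deg",np.degrees((r.inv()*T).as_rotvec()).round(2))
E
python3 - <<'E'
from h import *
p,r=pose(); print(r.as_matrix().round(3))
goto([.552,-.0632,.30],[1,-.004,0]); goto([.552,-.0632,.30],[-1,.004,0])
E
```

```text
[[-0.001 -0.919  0.395]
 [-0.002  0.395  0.919]
 [-1.    -0.    -0.002]]
tcp [0.1972 0.4589 0.2306] shift cm [ -6.88 -53.21 -33.98]
turn deg [ 6.698e+01 -8.000e-02  6.000e-02]
tcp [0.1972 0.4589 0.2306] shift cm [ -6.88 -53.21 -33.98]
turn deg [-1.1302e+02 -6.0000e-02 -9.0000e-02]
```

Plunger look-alikes: the red one at scene (226,165), the larger loose steel one at (327,235), and the steel one standing in the barrel at (272,175). I choose the one in the barrel. The crop shows its black grip, stem and collar on the square barrel. The knob to push is the black cylinder at scene (229,227).

First I turn and rise.

```bash
python3 -m creep '[[[-5.75,0,0,-2.2,0,0,-1],[-5.75,0,0,-2.2,0,0,-1],[-5.75,0,0,-2.2,0,0,-1],[-5.75,0,0,-2.2,0,0,-1],[0,0,0,0,-2.2,-3.26,-1],[0,0,0,0,-2.2,-3.26,-1],[0,0,0,0,-2.2,-3.26,-1],[0,0,0,0,-2.2,-3.26,-1]]]' 30
python3 -m creep '[[[0,0,0,0,-2.2,-3.26,-1],[0,0,0,0,-2.2,-3.26,-1],[0,0,0,0,-2.2,-3.26,-1],[0,0,0,0,-2.2,-3.26,-1],[0,0,0,0,-2.2,-3.26,-1],[0,0,0,0,-2.2,-3.26,-1],[0,0,0,0,-2.2,-3.26,-1],[0,0,0,0,-2.2,-3.26,-1]]]'
python3 - <<'E'
from h import *
goto([.552,-.0632,.2],[.004,1,0])
E
```

```text
t: 0.82
eef_pos: [0.2851, 0.3272, 0.3191]
ee_rot: [-0.499, 0.501, 0.499, 0.501]
contact_force: [1.6, 0.6, 0.3]
width: 1.006
t: 1.48
eef_pos: [0.4602, 0.0651, 0.3192]
ee_rot: [-0.499, 0.501, 0.499, 0.501]
contact_force: [0.5, 1.2, 0.6]
width: 1.0
tcp [0.4602 0.0651 0.3192] shift cm [ 11.92  -9.24 -12.79]
turn deg [-0.04  0.01 -0.01]
```

```bash
python3 -m creep '[[[0,0,0,0,-2.3,-3.2,-1],[0,0,0,0,-2.3,-3.2,-1],[0,0,0,0,-2.3,-3.2,-1],[0,0,0,0,-2.3,-3.2,-1],[0,0,0,3.8,0,0,-1],[0,0,0,3.8,0,0,-1],[0,0,0,2.5,0,0,-1],[0,0,0,0,0,0,-1],[0,0,0,0,0,0,-1]]]'
python3 - <<'E'
from h import *
pw=pose(); im=viewer.camera('wrist'); cv2.imwrite('pics/w1.png',im); print(pw[0],proj('wrist',[[.552,-.0632,.088],[.5525,.0855,.245]],pw))
E
```

```text
t: 2.23
eef_pos: [0.5498, -0.0613, 0.2169]
ee_rot: [-0.498, 0.502, 0.5, 0.5]
contact_force: [-0.0, 0.4, 1.0]
width: 0.998
[ 0.54984152 -0.06130875  0.21694846] [[253.60423237 189.51414597]
 [555.75741935 272.03346638]]
```

View pics/w1.png

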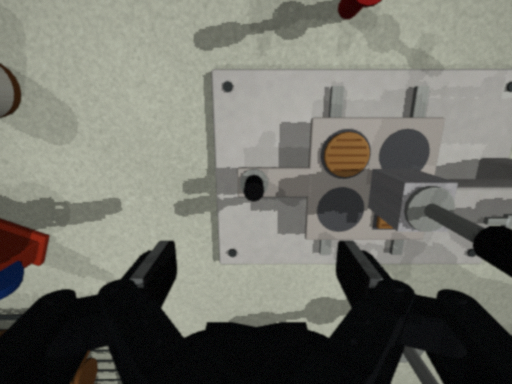

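```bash
python3 - <<'E'
from h import *
np.set_printoptions(precision=4,suppress=True)
pw=(np.array([0.54984152,-0.06130875,0.21694846]),pose()[1])
im=cv2.imread('pics/w1.png')
h=cv2.cvtColor(im,cv2.COLOR_BGR2HSV); m=(h[...,0]>5)&(h[...,0]<25)&(h[...,1]>110)&(h[...,2]>50)
b=blobs(im,m,(300,110,450,240)); print(b); print(plane('wrist',b[0][0],.053,pw))
d=blobs(im,im.max(2)<30,(235,165,280,210)); print(d); print("knob",plane('wrist',d[0][0],.078,pw), 'knobtri',tri([('top',[289.3,197.9],None),('wrist',d[0][0],pw)]))
print("plate corners z.045",plane('wrist',[(312,118),(443,117),(306,239)],.045,pw))
print("collar top",plane('wrist',[(430,209)],.146,pw))
a=im[100:260,290:490]; cv2.imwrite('pics/w1c.png',cv2.resize(a,None,fx=3.7,fy=3.7,interpolation=cv2.INTER_CUBIC))
E
```

```text
[([346.23, 153.92], [324, 132, 46, 45, 1605]), ([382.07, 223.62], [376, 217, 16, 12, 103])]
[[0.5207 0.0418 0.053 ]]
[([253.39, 187.81], [244, 176, 19, 25, 368])]
knob [[ 0.5534 -0.0636  0.078 ]] knobtri (array([ 0.55  , -0.0623,  0.0899]), [np.float64(0.0012184705406452013), np.float64(0.0012184705406451824)])
plate corners z.045 [[0.4814 0.0024 0.045 ]
 [0.481  0.1493 0.045 ]
 [0.6301 0.0028 0.045 ]]
collar top [[0.5545 0.0855 0.146 ]]
```

View pics/w1c.png

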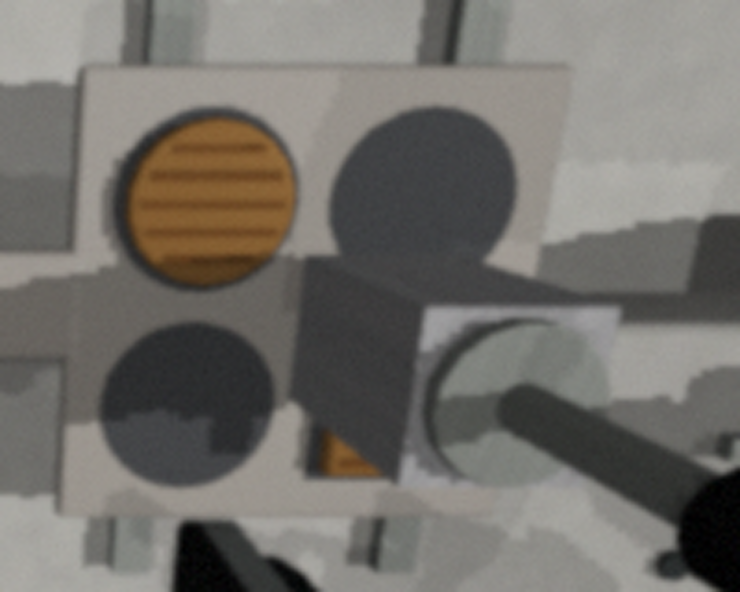

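```bash
python3 -m creep '[[[0,0,0,4,-0.3,-0.2,-1],[0,0,0,4,0,0,-1],[0,0,0,4,0,0,-1],[0,0,0,2.5,0,0,-1],[0,0,0,1.4,0,0,-1],[0,0,0,0,0,0,-1],[0,0,0,0,0,0,-1]]]'
python3 - <<'E'
from h import *
pw=pose(); im=viewer.camera('wrist'); cv2.imwrite('pics/w2.png',im); print(pw[0])
E
```

```text
t: 2.87
eef_pos: [0.5558, -0.0633, 0.0612]
ee_rot: [-0.5, 0.5, 0.498, 0.502]
contact_force: [0.5, -0.1, 0.6]
width: 0.999
[ 0.5557835  -0.0632806   0.06117616]
```

View pics/w2.png

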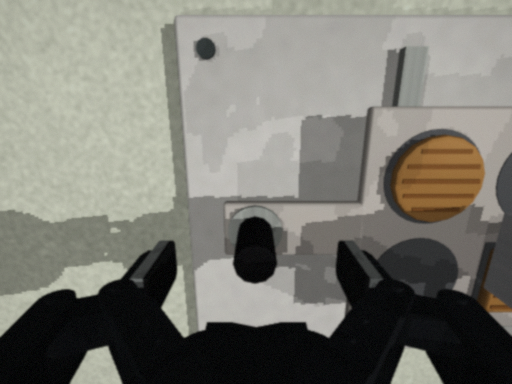

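```bash
python3 - <<'E'
from h import *
pw=pose(); print(pw[0])
print("knob top",plane('wrist',[(255,263)],.088,pw),"base of knob",plane('wrist',[(257,226)],.047,pw))
E
```

```text
[ 0.55651297 -0.06342833  0.06202724]
knob top [[ 0.55443595 -0.06331741  0.088     ]] base of knob [[ 0.55234629 -0.06221045  0.047     ]]
```

```bash
python3 -m creep '[[[0,0,0,0.6,0.25,0,-1],[0,0,0,0,0,0,0],[0,0,0,0,0,0,1],[0,0,0,0,0,0,1],[0,0,0,0,0,0,1],[0,0,0,0,0,0,1],[0,0,0,0,0,0,1],[0,0,0,0,0,0,1],[0,0,0,0,0,0,1],[0,0,0,0,0,0,1]]]' 40
python3 - <<'E'
from h import *
pw=pose(); im=viewer.camera('wrist'); cv2.imwrite('pics/w3.png',im); print(pw[0],env.read_state()['width'])
E
```

```text
t: 3.75
eef_pos: [0.5518, -0.0635, 0.0537]
ee_rot: [-0.499, 0.501, 0.499, 0.501]
contact_force: [-0.8, 0.2, 2.4]
width: 0.247
[ 0.55180321 -0.06348348  0.05367542] 0.24867948792249742
```

View pics/w3.png

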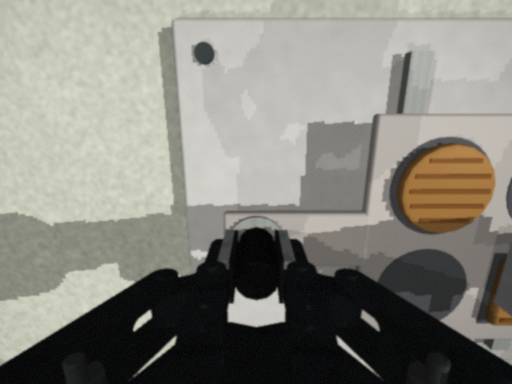

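```bash
python3 - <<'E'
from h import *
pw=(np.array([ 0.55180321,-0.06348348,0.05367542]),pose()[1]); im=cv2.imread('pics/w3.png')
h=cv2.cvtColor(im,cv2.COLOR_BGR2HSV); m=(h[...,0]>5)&(h[...,0]<25)&(h[...,1]>110)&(h[...,2]>50)
b=blobs(im,m,(380,110,498,250)); print(b); print(plane('wrist',b[0][0],.053,pw),pose()[0])
E
python3 -m creep '[[[0,0,0,0,-0.42,0.54,1],[0,0,0,0,-0.42,0.54,1],[0,0,0,0,-0.42,0.54,1],[0,0,0,0,-0.42,0.54,1],[0,0,0,0,-0.42,0.54,1],[0,0,0,0,-0.42,0.54,1],[0,0,0,0,-0.42,0.54,1],[0,0,0,0,-0.42,0.54,1],[0,0,0,0,0,0,1],[0,0,0,0,0,0,1]]]'
python3 - <<'E'
from h import *
for n in ['wrist','top','scene']:
  pw=pose(); im=viewer.camera(n); cv2.imwrite(f'pics/{n}4.png',im); print(pw[0])
E
```

```text
[([445.63, 187.4], [397, 143, 98, 90, 6700])]
[[0.51897759 0.04205219 0.053     ]] [ 0.55184604 -0.06347645  0.05371061]
t: 4.63
eef_pos: [0.5865, -0.0195, 0.0537]
ee_rot: [-0.499, 0.5, 0.499, 0.502]
contact_force: [1.7, 2.0, 3.6]
width: 0.244
[ 0.58645308 -0.01954068  0.0536905 ]
[ 0.58644152 -0.01960046  0.05368738]
[ 0.58640537 -0.01971255  0.05368471]
```

View pics/wrist4.png

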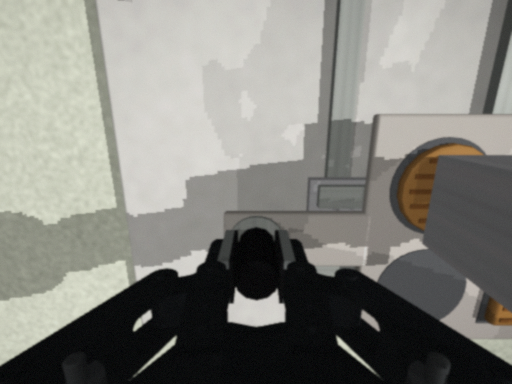

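View pics/scene4.png

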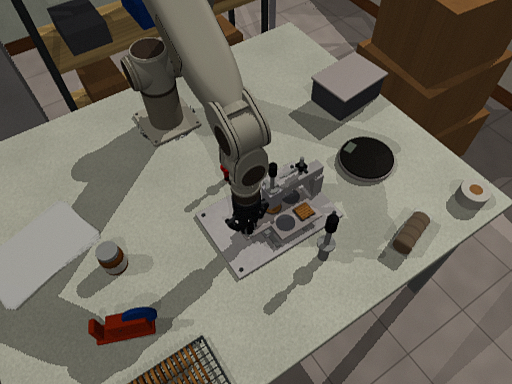

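```bash
python3 - <<'E'
from h import *
im=cv2.imread('pics/wrist4.png');a=im[90:350,350:512]; cv2.imwrite('pics/w4c.png',cv2.resize(a,None,fx=2.3,fy=2.3,interpolation=cv2.INTER_CUBIC))
pw=(np.array([0.58645,-.01954,.05369]),pose()[1])
print(proj('wrist',[[.554+sx*.022,.0855-.022,z] for z in (.074,.14) for sx in (-1,1)],pw))
h=cv2.cvtColor(im,cv2.COLOR_BGR2HSV); m=(h[...,0]>5)&(h[...,0]<25)&(h[...,1]>110)&(h[...,2]>50)
print(blobs(im,m,(380,110,498,250)))
t=cv2.imread('pics/top4.png')[150:250,200:310]; cv2.imwrite('pics/t4c.png',cv2.resize(t,None,fx=6,fy=6,interpolation=cv2.INTER_CUBIC))
E
```

```text
[[436.36399972 153.63518231]
 [420.13301673 241.45454136]
 [626.34161501 194.40284029]
 [563.2362428  351.65362227]]
[([423.64, 181.31], [397, 144, 85, 86, 2506])]
```

View pics/w4c.png

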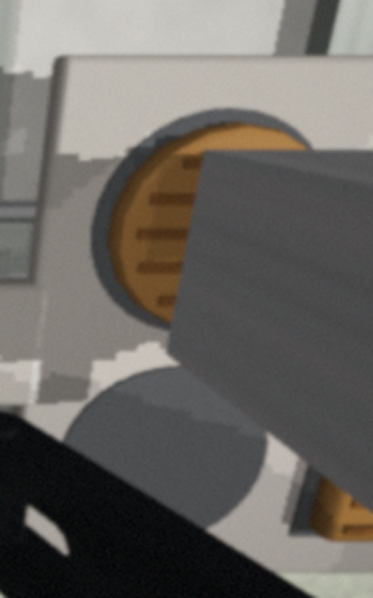

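View pics/t4c.png

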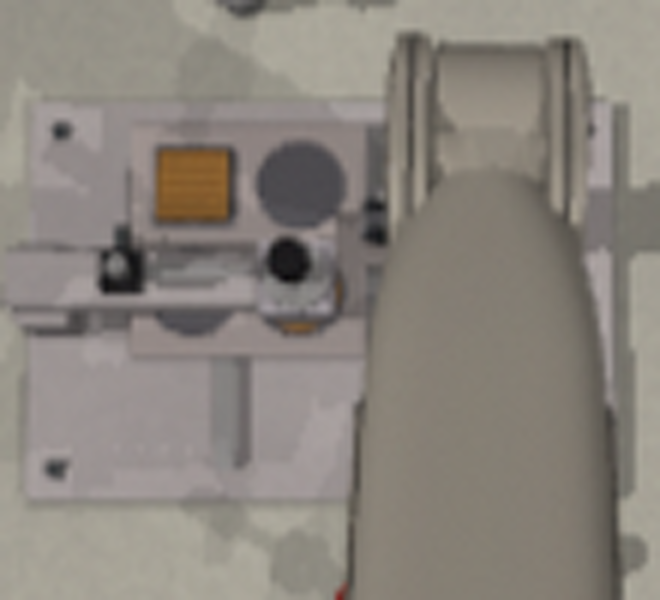

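```bash
python3 - <<'E'
from h import *
np.set_printoptions(precision=4,suppress=True)
pw=(np.array([0.58645,-.01954,.05369]),pose()[1])
c=plane('wrist',[(438.3,155.2),(423,243)],.074,pw); print(c, "bore",c.mean(0)[:2]+[0,.022])
print("round",plane('wrist',(445.4,187.9),.053,pw))
t=cv2.imread('pics/top4.png');h=cv2.cvtColor(t,cv2.COLOR_BGR2HSV); m=(h[...,0]>5)&(h[...,0]<25)&(h[...,1]>110)&(h[...,2]>50)
b=blobs(t,m,(215,165,250,195));print(b,plane('top',b[0][0],.053))
E
```

```text
[[0.5327 0.0645 0.074 ]
 [0.5769 0.0651 0.074 ]] bore [0.5548 0.0868]
round [[0.5539 0.086  0.053 ]]
[([231.54, 180.46], [226, 175, 12, 12, 141])] [[0.6211 0.1557 0.053 ]]
```

```bash
python3 -m creep '[[[0,0,0,0,0,0,1],[0,0,0,0,0,0,1],[0,0,0,0,0,0,1],[0,0,0,0,0,0,1],[0,0,0,0,0,0,1],[0,0,0,0,0,0,1],[0,0,0,0,0,0,1],[0,0,0,0,0,0,1],[0,0,0,0,0,0,1],[0,0,0,0,0,0,1]]]'
python3 -m creep '[[[0,0,0,0,0,0,1],[0,0,0,0,0,0,1],[0,0,0,0,0.85,-0.85,1],[0,0,0,0,0.85,-0.85,1],[0,0,0,0,0.85,-0.85,1],[0,0,0,0,0.85,-0.85,1],[0,0,0,0,0.85,-0.85,1],[0,0,0,0,0.85,-0.85,1],[0,0,0,0,0.85,-0.85,1],[0,0,0,0,0.75,-0.75,1]]]'
python3 -m creep '[[[0,0,0,0,0,0,1],[0,0,0,0,0,0,1],[0,0,0,0,0,0,1]]]'
python3 - <<'E'
from h import *
for n in ['wrist','top','scene']:
  pw=pose(); im=viewer.camera(n); cv2.imwrite(f'pics/{n}5.png',im); print(pw[0])
E
```

```text
t: 5.62
eef_pos: [0.5858, -0.0203, 0.0537]
ee_rot: [-0.499, 0.501, 0.499, 0.501]
contact_force: [1.6, 1.5, 6.0]
width: 0.243
t: 6.45
eef_pos: [0.5175, -0.0876, 0.0535]
ee_rot: [-0.499, 0.501, 0.499, 0.501]
contact_force: [2.5, 3.8, 5.1]
width: 0.244
t: 6.7
eef_pos: [0.5161, -0.0887, 0.0535]
ee_rot: [-0.498, 0.503, 0.499, 0.5]
contact_force: [-1.8, -2.6, 8.8]
width: 0.245
[ 0.51610025 -0.08874293  0.05353027]
[ 0.51620812 -0.08866537  0.05351665]
[ 0.51623882 -0.0886489   0.05352708]
```

View pics/wrist5.png

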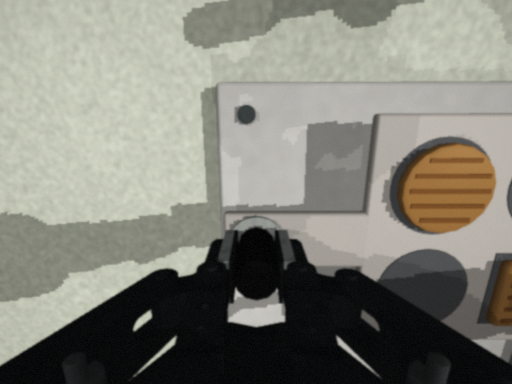

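View pics/top5.png

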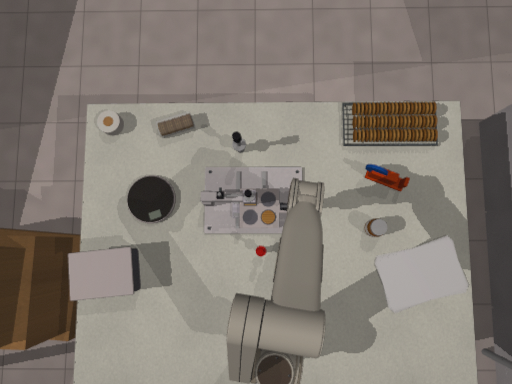

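```bash
python3 - <<'E'
from h import *
np.set_printoptions(precision=4,suppress=True)
im=cv2.imread('pics/wrist5.png');pw=(np.array([.5161,-.08874,.05353]),pose()[1])
f=lambda im:(lambda h:(h[...,0]>5)&(h[...,0]<25)&(h[...,1]>110)&(h[...,2]>50))(cv2.cvtColor(im,cv2.COLOR_BGR2HSV))
b=blobs(im,f(im),(380,110,498,250));print(b,"sq",plane('wrist',b[0][0],.053,pw)+[.068,.068,0])
t=cv2.imread('pics/top5.png');b=blobs(t,f(t),(235,190,290,230));print(b,plane('top',b[0][0],.053)+[.068,.068,0])
E
```

```text
[([446.05, 187.27], [398, 143, 98, 90, 6728])] sq [[0.5513 0.0849 0.053 ]]
[([267.89, 216.62], [262, 210, 13, 14, 141])] [[0.5512 0.0861 0.053 ]]
```

```bash
python3 -m creep '[[[0,0,0,0,-0.1,0.05,1],[0,0,0,0,-0.1,0.05,1],[0,0,0,0,0,0,1],[0,0,0,0,0,0,1],[0,0,0,0,0,0,1],[0,0,0,0,0,0,1],[0,0,0,0,0,0,1],[0,0,0,0,0,0,1]]]'
python3 - <<'E'
from h import *
np.set_printoptions(precision=4,suppress=True)
f=lambda im:(lambda h:(h[...,0]>5)&(h[...,0]<25)&(h[...,1]>110)&(h[...,2]>50))(cv2.cvtColor(im,cv2.COLOR_BGR2HSV))
pw=pose();im=viewer.camera('wrist');print(pw[0])
b=blobs(im,f(im),(380,110,498,250));print("sq",plane('wrist',b[0][0],.053,pw)+[.068,.068,0])
t=viewer.camera('top');b=blobs(t,f(t),(235,190,290,230));print(b[0],plane('top',b[0][0],.053)+[.068,.068,0])
E
```

```text
t: 7.52
eef_pos: [0.5185, -0.0876, 0.0535]
ee_rot: [-0.499, 0.503, 0.499, 0.5]
contact_force: [-1.2, -1.6, 7.9]
width: 0.249
[ 0.5185 -0.0876  0.0535]
sq [[0.5537 0.0861 0.053 ]]
([267.52, 216.01], [261, 210, 14, 13, 141]) [[0.5535 0.0875 0.053 ]]
```

```bash
python3 -m creep '[[[0,0,0,0,0,0,0.3],[0,0,0,0,0,0,0],[0,0,0,0,0,0,-0.5],[0,0,0,0,0,0,-1],[0,0,0,0,0,0,-1],[0,0,0,0,0,0,-1],[0,0,0,0,0,0,-1]]]'
python3 -m creep '[[[0,0,0,-2,0,0,-1],[0,0,0,-4,0,0,-1],[0,0,0,-4,0,0,-1],[0,0,0,-4,0,0,-1],[0,0,0,-4,0,0,-1],[0,0,0,-4,0,0,-1],[0,0,0,-4,0,0,-1],[0,0,0,0,0,0,-1],[0,0,0,0,0,0,-1]]]'
python3 - <<'E'
from h import *
for n in ['wrist','scene']:
  pw=pose(); im=viewer.camera(n); cv2.imwrite(f'pics/{n}6.png',im); print(pw[0],pw[1].as_quat())
goto([.554,.086,.33],[.004,1,0])
E
```

```text
t: 8.2
eef_pos: [0.5199, -0.086, 0.0531]
ee_rot: [-0.499, 0.501, 0.499, 0.501]
contact_force: [0.8, -0.6, 0.1]
width: 1.004
t: 8.95
eef_pos: [0.5216, -0.0862, 0.3165]
ee_rot: [-0.501, 0.5, 0.497, 0.502]
contact_force: [-0.4, 0.7, -0.9]
width: 1.001
[ 0.52161339 -0.08621156  0.31648023] [-0.50098421  0.49960973  0.49689826  0.50249085]
[ 0.52052589 -0.0860628   0.31404948] [-0.49959952  0.50061944  0.49826673  0.50150849]
tcp [ 0.5198 -0.0859  0.3125] shift cm [-1.75 -3.35 17.21]
turn deg [-0.01  0.01 -0.06]
```

View pics/wrist6.png

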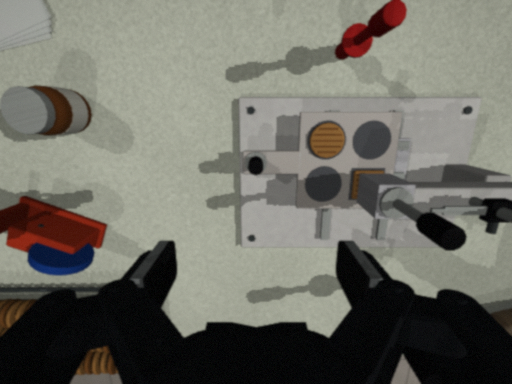

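View pics/scene6.png

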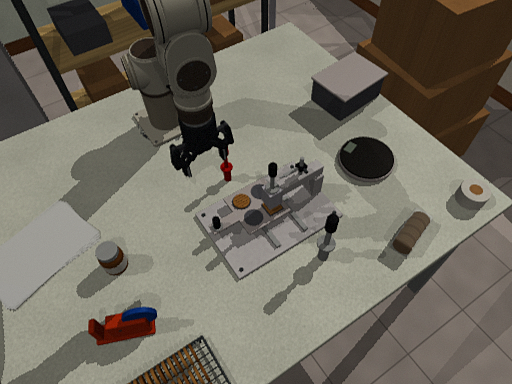

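```bash
python3 -m creep '[[[0,0,0,-0.4,-0.8,2.5,-1],[0,0,0,-0.4,-0.8,2.5,-1],[0,0,0,-0.4,-0.8,2.5,-1],[0,0,0,-0.4,-0.8,2.5,-1],[0,0,0,0,0,2.5,-1],[0,0,0,0,0,0,-1],[0,0,0,0,0,0,-1],[0,0,0,0,0,0,-1]]]'
python3 - <<'E'
from h import *
np.set_printoptions(precision=4,suppress=True)
f=lambda im:(lambda h:(h[...,0]>5)&(h[...,0]<25)&(h[...,1]>110)&(h[...,2]>50))(cv2.cvtColor(im,cv2.COLOR_BGR2HSV))
pw=(np.array([ 0.52161339,-0.08621156,0.31648023]),R.from_quat([-0.50098421,0.49960973,0.49689826,0.50249085]))
im=cv2.imread('pics/wrist6.png');b=blobs(im,f(im),(300,110,400,200));print(b);print("sq wrist",plane('wrist',b[0][0],.053,pw)+[.068,.068,0])
im=cv2.imread('pics/scene6.png');b=blobs(im,f(im),(220,180,300,225));print(b);print("sq scene",plane('scene',b[0][0],.053)+[.068,.068,0])
pw=pose();im=viewer.camera('wrist');cv2.imwrite('pics/w7.png',im);print(pw[0],pw[1].as_quat())
E
```

```text
t: 9.72
eef_pos: [0.5519, 0.0386, 0.3276]
ee_rot: [-0.498, 0.502, 0.5, 0.5]
contact_force: [-0.4, -0.3, -0.4]
width: 1.001
[([326.64, 139.79], [310, 123, 35, 35, 948]), ([359.41, 180.32], [351, 170, 33, 29, 212])]
sq wrist [[0.5549 0.0867 0.053 ]]
[([240.94, 200.57], [233, 194, 17, 14, 191]), ([272.0, 208.52], [262, 203, 20, 12, 84])]
sq scene [[0.5569 0.0849 0.053 ]]
[0.5519 0.0386 0.3276] [-0.4983  0.502   0.4996  0.5   ]
```

View pics/w7.png

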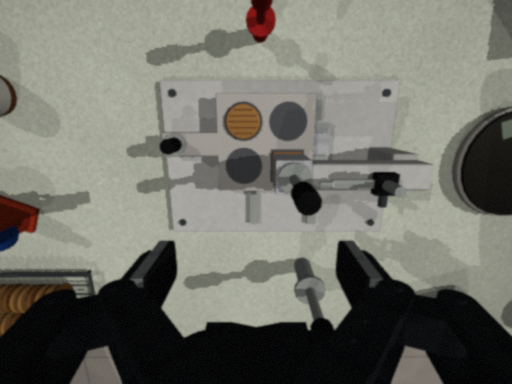

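```bash
python3 - <<'E'
from h import *
a=cv2.imread('pics/w7.png')[80:240,210:410]; cv2.imwrite('pics/w7c.png',cv2.resize(a,None,fx=3.7,fy=3.7,interpolation=cv2.INTER_CUBIC))
E
```

```text
(no output)
```

View pics/w7c.png

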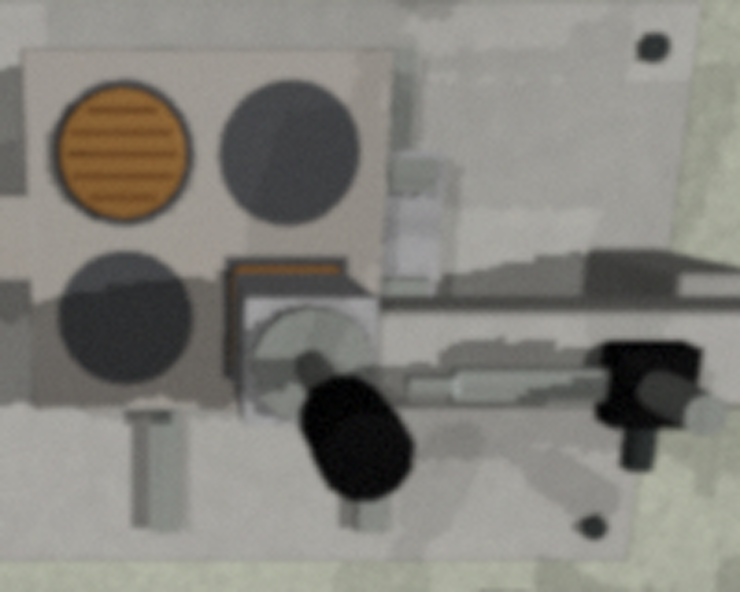

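```bash
python3 - <<'E'
from h import *
np.set_printoptions(precision=4,suppress=True)
pw=(np.array([.5519,.0386,.3276]),R.from_quat([-0.4983,.502,.4996,.5]))
q=lambda u,v:((u+.5)/3.7+209.5,(v+.5)/3.7+79.5)
c=plane('wrist',[q(247,296),q(378,296),q(244,418)],.14,pw);print(c,"bore",(c[1]+c[2])/2)
print("collar",plane('wrist',[q(314,363)],.146,pw),"grip top",plane('wrist',[q(372,458)],.245,pw))
print("round+68",plane('wrist',[q(124,152)],.053,pw)+[.068,.068,0])
# pointer tip height: tip at bore+ .026 y
o,d=rays('wrist',[q(408,388)],pw); d=d[0]
for by in (.0855,.087):
  s=(by+.026-o[1])/d[1]; print("tip via y",o+d*s)
s=(.5545-o[0])/d[0];print("tip via x",o+d*s)
goto([.554,.0865,.265])
E
```

```text
[[0.532  0.0642 0.14  ]
 [0.5322 0.1077 0.14  ]
 [0.5741 0.0639 0.14  ]] bore [0.5532 0.0858 0.14  ]
collar [[0.5535 0.0864 0.146 ]] grip top [[0.5547 0.0868 0.245 ]]
round+68 [[0.5549 0.0881 0.053 ]]
tip via y [0.5553 0.1115 0.1738]
tip via y [0.5569 0.113  0.1675]
tip via x [0.5545 0.1107 0.177 ]
tcp [0.552  0.0381 0.328 ] shift cm [ 6.3  -0.19  4.84]
```

```bash
python3 -m creep '[[[0,0,0,0,-0.1,2.4,-1],[0,0,0,0,-0.1,2.4,-1],[0,0,0,2,0,0,-1],[0,0,0,2,0,0,-1],[0,0,0,1,0,0,-1],[0,0,0,0,0,0,-1],[0,0,0,0,0,0,-1],[0,0,0,0,0,0,-1]]]'
python3 - <<'E'
from h import *
pw=pose();im=viewer.camera('wrist');cv2.imwrite('pics/w8.png',im);print(pw[0],pw[1].as_quat())
print(proj('wrist',[[.554,.0863,.245]],pw))
E
```

```text
t: 10.43
eef_pos: [0.5552, 0.086, 0.2801]
ee_rot: [-0.499, 0.501, 0.498, 0.502]
contact_force: [-0.5, -0.1, -0.3]
width: 0.997
[0.55518607 0.08598585 0.28013477] [-0.49881367  0.50115923  0.49829179  0.50172666]
[[255.62167147 218.83134516]]
```

View pics/w8.png

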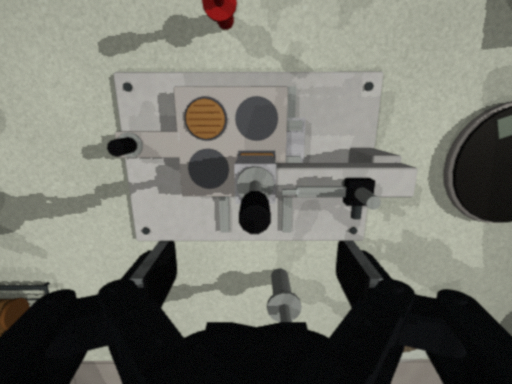

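```bash
python3 -m creep '[[[0,0,0,2,0.05,0,-1],[0,0,0,2,0.05,0,-1],[0,0,0,2,0,0,-1],[0,0,0,1.2,0,0,-1],[0,0,0,0,0,0,-1],[0,0,0,0,0,0,-1],[0,0,0,0,0,0,-1],[0,0,0,0,0,0,-1]]]'
python3 - <<'E'
from h import *
pw=pose();im=viewer.camera('wrist');cv2.imwrite('pics/w9.png',im);print(pw[0],pw[1].as_quat())
E
```

```text
t: 11.15
eef_pos: [0.555, 0.0869, 0.2091]
ee_rot: [-0.5, 0.5, 0.498, 0.502]
contact_force: [0.2, -0.1, 0.2]
width: 1.0
[0.55497612 0.08691856 0.20914523] [-0.4995691   0.50015482  0.49817611  0.50209206]
```

View pics/w9.png

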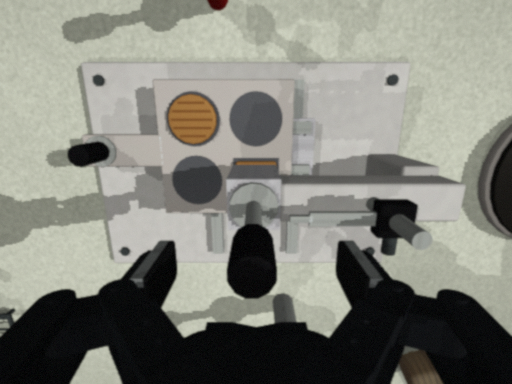

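```bash
python3 - <<'E'
from h import *
im=cv2.imread('pics/w9.png');pw=(np.array([0.55497612,0.08691856,0.20914523]),R.from_quat([-0.4995691,0.50015482,0.49817611,0.50209206]))
for r in (235,250,262,275,285):
  c=np.where(im[r,215:300].max(1)<40)[0]+215; print(r,c.min(),c.max())
print(plane('wrist',[(252,273)],.245,pw))
print(pose()[0],pose()[1].as_matrix().round(4))
a=im[160:300,210:420]; cv2.imwrite('pics/w9c.png',cv2.resize(a,None,fx=3.7,fy=3.7,interpolation=cv2.INTER_CUBIC))
E
```

```text
235 236 269
250 232 272
262 229 274
275 228 275
285 231 272
[[0.55220635 0.08567232 0.245     ]]
[0.55484287 0.08692265 0.20893131] [[ 3.0e-03 -1.0e+00  4.5e-03]
 [ 5.0e-04  4.5e-03  1.0e+00]
 [-1.0e+00 -3.0e-03  5.0e-04]]
```

View pics/w9c.png

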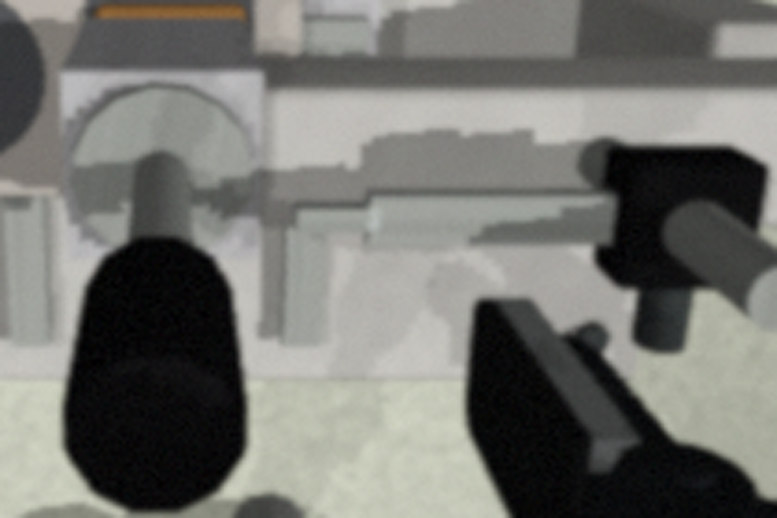

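```bash
python3 -m creep '[[[0,0,0,0,0.1,-0.12,-1],[0,0,0,0,0,0,-1],[0,0,0,0,0,0,-1]]]'
python3 - <<'E'
from h import *
np.set_printoptions(precision=4,suppress=True)
pw=(np.array([0.55497612,0.08691856,0.20914523]),R.from_quat([-0.4995691,0.50015482,0.49817611,0.50209206]))
o,d=rays('wrist',[(290.2,219.5)],pw); d=d[0]
for y in (.1112,.1118,.1125): print("tip via y",o+d*(y-o[1])/d[1])
for x in (.553,.5545,): print("tip via x",o+d*(x-o[0])/d[0])
pw=pose();im=viewer.camera('wrist');print(pw[0])
for r in (250,262,275):
  c=np.where(im[r,215:300].max(1)<40)[0]+215; print(r,c.min(),c.max())
E
```

```text
t: 11.45
eef_pos: [0.553, 0.0856, 0.2078]
ee_rot: [-0.499, 0.501, 0.499, 0.501]
contact_force: [0.1, -0.7, -0.1]
width: 0.996
tip via y [0.5528 0.1112 0.1782]
tip via y [0.5546 0.1118 0.1737]
tip via y [0.5567 0.1125 0.1685]
tip via x [0.553  0.1113 0.1778]
tip via x [0.5545 0.1118 0.174 ]
[0.553  0.0856 0.2078]
250 235 274
262 233 276
275 231 278
```

```bash
python3 -m creep '[[[0,0,0,0,0,0,0],[0,0,0,0,0,0,0.3],[0,0,0,0,0,0,1],[0,0,0,0,0,0,1],[0,0,0,0,0,0,1],[0,0,0,0,0,0,1],[0,0,0,0,0,0,1],[0,0,0,0,0,0,1]]]' 30
python3 - <<'E'
from h import *
s=env.read_state();print(s['eef_pos'],s['contact_force'],s['moment'],s['width'])
im=viewer.camera('wrist');cv2.imwrite('pics/w10.png',im)
E
```

```text
t: 12.17
eef_pos: [0.5528, 0.0853, 0.2073]
ee_rot: [-0.499, 0.501, 0.499, 0.501]
contact_force: [-0.9, -1.2, 0.3]
width: 0.273
[0.55282936 0.08530912 0.20731821] [-0.87527414 -1.1910114   0.34163024] [-0.35712567 -0.00083489 -0.01971714] 0.2734226467118855
```

View pics/w10.png

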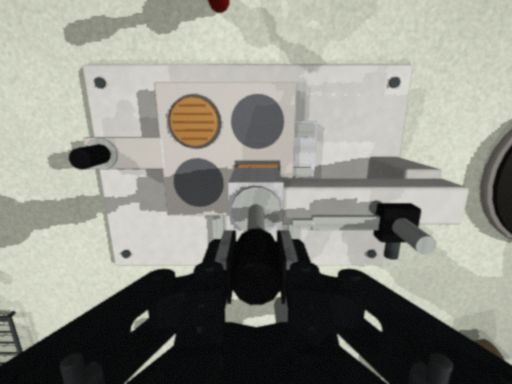

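```bash
python3 -m creep '[[[0,0,0,-0.2,0,0,1],[0,0,0,-0.2,0,0,1],[0,0,0,-0.2,0,0,1],[0,0,0,-0.2,0,0,1],[0,0,0,-0.2,0,0,1],[0,0,0,0,0,0,1],[0,0,0,0,0,0,1]]]' 40
python3 - <<'E'
from h import *
s=env.read_state();print(s['eef_pos'],s['contact_force'],s['moment'],s['width'])
E
```

```text
t: 12.8
eef_pos: [0.5529, 0.0858, 0.2174]
ee_rot: [-0.499, 0.501, 0.499, 0.501]
contact_force: [0.5, 0.6, -4.1]
width: 0.272
[0.55285164 0.08577871 0.21738828] [ 0.47808547  0.64884018 -4.11195676] [-0.06088424  0.02343131 -0.01117507] 0.272046375664159
```

Rising freely: about 4 N of weight and under 1 N sideways. I raise another 15 mm and compare collar and pointer.

```bash
python3 -m creep '[[[0,0,0,-0.25,0,0,1],[0,0,0,-0.25,0,0,1],[0,0,0,-0.25,0,0,1],[0,0,0,-0.25,0,0,1],[0,0,0,-0.25,0,0,1],[0,0,0,-0.25,0,0,1],[0,0,0,0,0,0,1],[0,0,0,0,0,0,1],[0,0,0,0,0,0,1]]]'
python3 - <<'E'
from h import *
for n in ['wrist','scene','top']:
  s=env.read_state();im=viewer.camera(n);cv2.imwrite(f'pics/{n}11.png',im);print(s['eef_pos'],s['ee_rot'],s['contact_force'])
a=cv2.imread('pics/wrist11.png')[150:310,190:410]; cv2.imwrite('pics/w11c.png',cv2.resize(a,None,fx=3.6,fy=3.6,interpolation=cv2.INTER_CUBIC))
a=cv2.imread('pics/scene11.png')[130:250,210:340]; cv2.imwrite('pics/s11c.png',cv2.resize(a,None,fx=5,fy=5,interpolation=cv2.INTER_CUBIC))
E
```

```text
t: 13.55
eef_pos: [0.5528, 0.0856, 0.2322]
ee_rot: [-0.499, 0.501, 0.499, 0.501]
contact_force: [0.2, -0.6, -4.2]
width: 0.265
[0.55279438 0.08562902 0.23222905] [-0.49888805  0.50111826  0.49893938  0.50104959] [ 0.1765238  -0.59222669 -4.18134793]
[0.55273618 0.08560275 0.23212855] [-0.49882278  0.50119762  0.49897084  0.50100387] [-1.28876049  0.02449748 -4.36323867]
[0.55272283 0.08561557 0.23209926] [-0.49881203  0.50121595  0.49898514  0.50098199] [-0.16224215 -0.32106676 -4.41689731]
```

View pics/w11c.png

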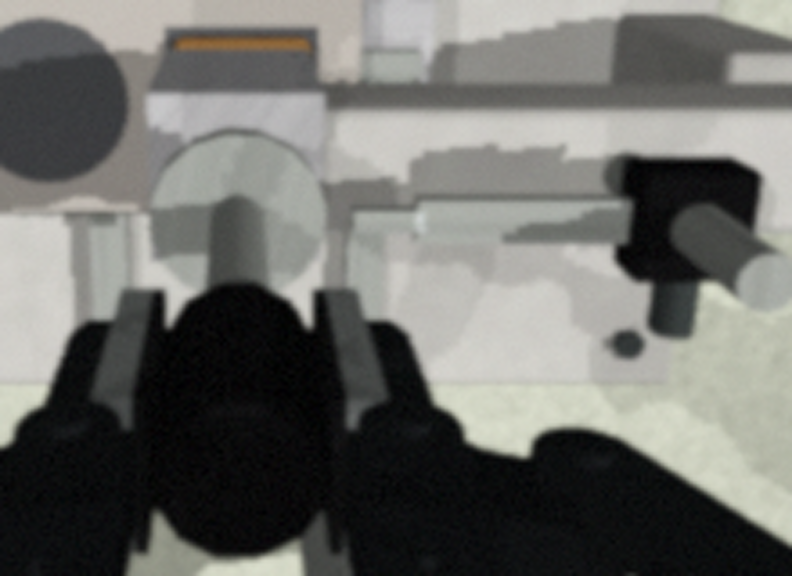

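View pics/s11c.png

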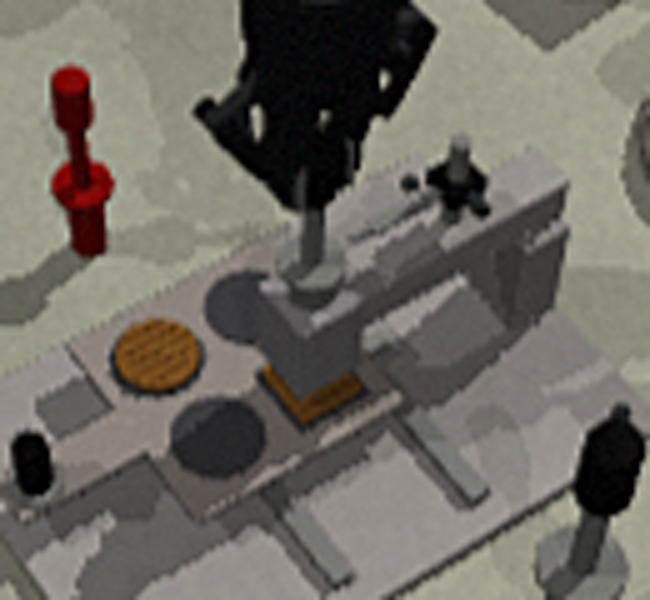

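```bash
python3 - <<'E'
import cv2
a=cv2.imread('pics/wrist6.png')[160:260,350:512]; cv2.imwrite('pics/w6c.png',cv2.resize(a,None,fx=4.9,fy=4.9,interpolation=cv2.INTER_CUBIC))
a=cv2.imread('pics/scene11.png')[150:205,255:315]; cv2.imwrite('pics/s11d.png',cv2.resize(a,None,fx=10,fy=10,interpolation=cv2.INTER_CUBIC))
a=cv2.imread('pics/w8.png')[150:230,230:390]; cv2.imwrite('pics/w8c.png',cv2.resize(a,None,fx=5,fy=5,interpolation=cv2.INTER_CUBIC))
E
```

```text
(no output)
```

View pics/w6c.png

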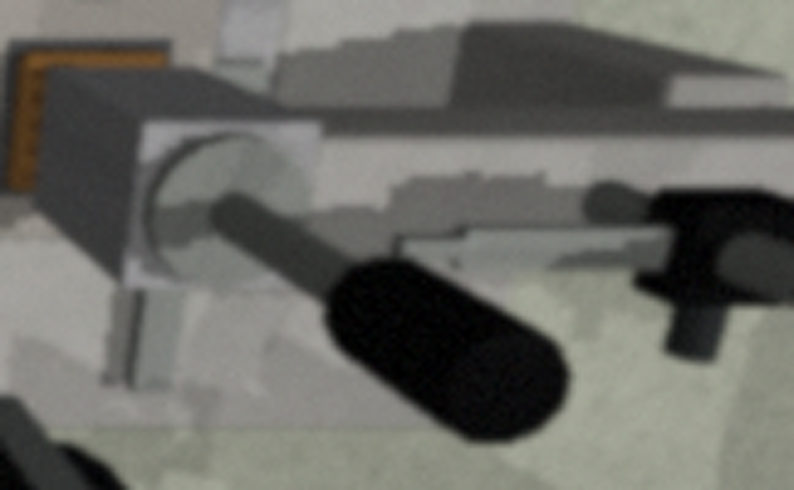

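View pics/s11d.png

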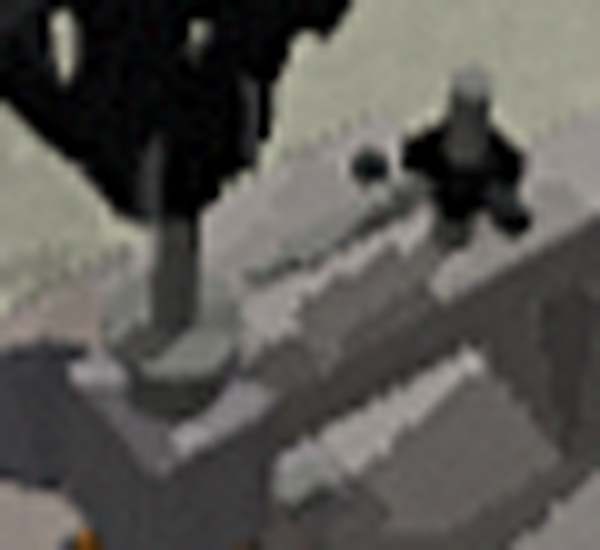

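View pics/w8c.png

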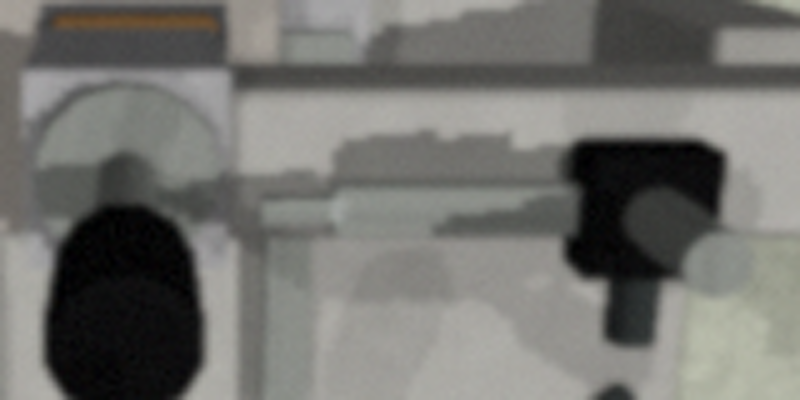

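```bash
python3 - <<'E'
from h import *
np.set_printoptions(precision=4,suppress=True)
P={6:(np.array([ 0.52161339,-0.08621156,0.31648023]),R.from_quat([-0.50098421,0.49960973,0.49689826,0.50249085])),
7:(np.array([.5519,.0386,.3276]),R.from_quat([-0.4983,.502,.4996,.5])),
8:(np.array([0.55518607,0.08598585,0.28013477]),R.from_quat([-0.49881367,0.50115923,0.49829179,0.50172666])),
9:(np.array([0.55497612,0.08691856,0.20914523]),R.from_quat([-0.4995691,0.50015482,0.49817611,0.50209206])),
11:(np.array([0.55279438,0.08562902,0.23222905]),R.from_quat([-0.49888805,0.50111826,0.49893938,0.50104959]))}
G={6:(350,160,4.9),7:(210,80,3.7),8:(230,150,5),9:(210,160,3.7),11:(190,150,3.6)}
q=lambda i,u,v:((u+.5)/G[i][2]+G[i][0]-.5,(v+.5)/G[i][2]+G[i][1]-.5)
def T(d,ks): return tri([('wrist',q(i,*d[i]),P[i]) for i in ks])
feat={'tip':{6:(402,238),7:(410,378),8:(262,199),9:(298,208),11:(354,210)},
'barrel':{6:(323,123),7:(380,296),8:(233,68),9:(264,70),11:(328,92)},
'step':{6:(465,228),7:(457,371),8:(335,186),9:(370,194),11:(415,199)}}
for f,d in feat.items():
  for ks in ([6,7],[6,8],[6,9],[6,7,8,9],[6,7,8,9,11]):
    x,r=T(d,ks); print(f,ks,x,np.array(r)*1000)
sq=lambda u,v:((u+.5)/10+254.5,(v+.5)/10+149.5)
for nm,by in (('tip',.0262+.0858),):
  o,d=rays('scene',[sq(250,277)]); d=d[0]; 
  for y in (by-.001,by+.001): print('scene tip via y',o+d*(y-o[1])/d[1])
  for x in (.549,.551,.553,.555): print('scene tip via x',o+d*(x-o[0])/d[0])
print('scene proj tip .17/.175, collar top centre .171', (proj('scene',[[.553,.112,.17],[.553,.112,.175],[.553,.0858,.171],[.553,.1858,.206]])-[254.5,149.5])*10-.5)
E
```

```text
tip [6, 7] [0.5527 0.1126 0.1711] [0.1075 0.1075]
tip [6, 8] [0.5522 0.1116 0.1725] [0.099 0.099]
tip [6, 9] [0.5523 0.1119 0.1722] [0.1052 0.1052]
tip [6, 7, 8, 9] [0.5524 0.1119 0.1723] [0.194  0.3809 0.2637 0.032 ]
tip [6, 7, 8, 9, 11] [0.5523 0.1118 0.1724] [0.1558 0.4432 0.2084 0.0723 0.2371]
barrel [6, 7] [0.5325 0.108  0.1413] [0.475 0.475]
barrel [6, 8] [0.5326 0.1079 0.1413] [0.3668 0.3668]
barrel [6, 9] [0.5325 0.1076 0.1417] [0.2907 0.2907]
barrel [6, 7, 8, 9] [0.5323 0.1078 0.1416] [0.5624 0.4125 0.194  0.2018]
barrel [6, 7, 8, 9, 11] [0.5323 0.108  0.1414] [0.6093 0.3507 0.1266 0.2954 0.3049]
step [6, 7] [0.5506 0.1271 0.1704] [0.1831 0.1831]
step [6, 8] [0.5497 0.1256 0.1726] [0.036 0.036]
step [6, 9] [0.5496 0.1256 0.1725] [0.0989 0.0989]
step [6, 7, 8, 9] [0.5499 0.1259 0.1722] [0.1081 0.7411 0.2908 0.3953]
step [6, 7, 8, 9, 11] [0.5498 0.1256 0.1726] [0.0779 0.9266 0.0518 0.2718 0.6407]
scene tip via y [0.5526 0.111  0.1698]
scene tip via y [0.55   0.113  0.1655]
scene tip via x [0.549  0.1138 0.1638]
scene tip via x [0.551  0.1123 0.1671]
scene tip via x [0.553  0.1107 0.1704]
scene tip via x [0.555  0.1091 0.1738]
scene proj tip .17/.175, collar top centre .171 [[253.7516 275.8629]
 [254.3535 265.018 ]
 [177.0535 316.1803]
 [474.2698  77.9528]]
```

```bash
python3 - <<'E'
from h import *
pw=(np.array([0.55279438,0.08562902,0.23222905]),R.from_quat([-0.49888805,0.50111826,0.49893938,0.50104959]))
im=cv2.imread('pics/wrist11.png').astype(int)
for z in (.169,.1724,.175):
  e=[[.5535,.086+s*.02,z] for s in(-1,1)]; p=proj('wrist',e,pw); print(z,p.round(2).tolist(),"width",(p[1]-p[0])[0].round(2))
for r in (205,208,211,214): print(r,im[r,226:238].sum(1),im[r,274:288].sum(1))
E
```

```text
0.169 [[231.08, 208.48], [280.45, 208.26]] width 49.37
0.1724 [[230.7, 209.88], [280.82, 209.66]] width 50.12
0.175 [[230.4, 210.98], [281.11, 210.76]] width 50.7
205 [395 393 393 383 380 396 441 488 498 500 497 495] [506 505 501 500 490 450 371 334 344 353 350 345 347 347]
208 [495 488 449 409 386 372 359 368 379 366 365 363] [505 501 504 500 497 482 421 369 348 349 350 345 342 327]
211 [484 524 553 577 579 491 373 337 337 333 339 335] [496 500 503 493 491 488 427 368 353 351 343 339 330 340]
214 [467 518 548 577 577 495 384 342 336 335 338 337] [467 481 492 490 492 474 437 405 403 396 382 354 356 391]
```

```bash
python3 - <<'E'
from h import *
q=R.from_quat([-0.499,.501,.499,.501])
def edges(im,r0,r1,cx,ref):
  pass
for n,p,z in (('w10',[0.55283,.08531,.20732],.146),('wrist11',[.5528,.08563,.23223],.171)):
  pw=(np.array(p),q); im=cv2.imread(f'pics/{n}.png').astype(int).sum(2)
  pr=proj('wrist',[[.5535,.086+s*.02,z] for s in(-1,1)]+[[.5535-.02,.086,z]],pw); print(n,pr.round(2).tolist(),(pr[1]-pr[0])[0])
  r=int(pr[0,1]); c=int((pr[0,0]+pr[1,0])/2)
  for k in (r-6,r-3,r): print(k,int(pr[0,0])-5,im[k,int(pr[0,0])-5:int(pr[0,0])+7],int(pr[1,0])-5,im[k,int(pr[1,0])-5:int(pr[1,0])+7])
  t=int(pr[2,1]); print("top rows",t-6,im[t-6:t+8,c-8:c+9].mean(1).round())
  a=cv2.imread(f'pics/{n}.png')[175:235,215:300]; cv2.imwrite(f'pics/{n}z.png',cv2.resize(a,None,fx=8,fy=8,interpolation=cv2.INTER_CUBIC))
E
```

```text
w10 [[231.26, 209.2], [281.05, 209.0], [256.05, 184.95]] 49.79267732265757
203 226 [397 401 403 409 399 392 419 473 505 513 512 510] 276 [522 518 499 481 481 503 512 504 525 552 586 613]
206 226 [407 398 394 400 412 433 472 501 509 504 499 500] 276 [519 519 515 494 485 506 505 507 527 550 582 613]
209 226 [400 397 397 405 410 382 355 356 349 352 351 344] 276 [505 510 506 495 428 386 402 431 468 486 485 468]
top rows 178 [282. 283. 289. 327. 430. 529. 542. 485. 382. 376. 453. 484. 486. 485.]
wrist11 [[230.85, 209.28], [280.66, 209.07], [255.64, 185.02]] 49.810298062289945
203 225 [380 381 380 387 386 387 377 413 459 497 501 496] 275 [511 504 497 477 397 339 323 344 352 344 344 350]
206 225 [458 462 445 418 394 390 402 448 483 496 495 485] 275 [498 503 505 495 469 404 349 351 346 351 351 343]
209 225 [415 444 473 480 485 463 406 351 347 342 337 336] 275 [502 504 499 497 492 439 367 351 346 348 347 345]
top rows 179 [540. 539. 540. 538. 536. 522. 467. 373. 366. 436. 471. 477. 476. 472.]
```

View pics/w10z.png

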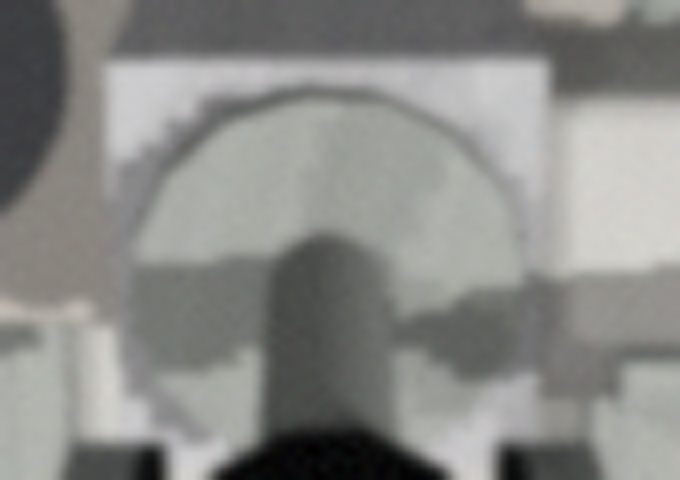

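View pics/wrist11z.png

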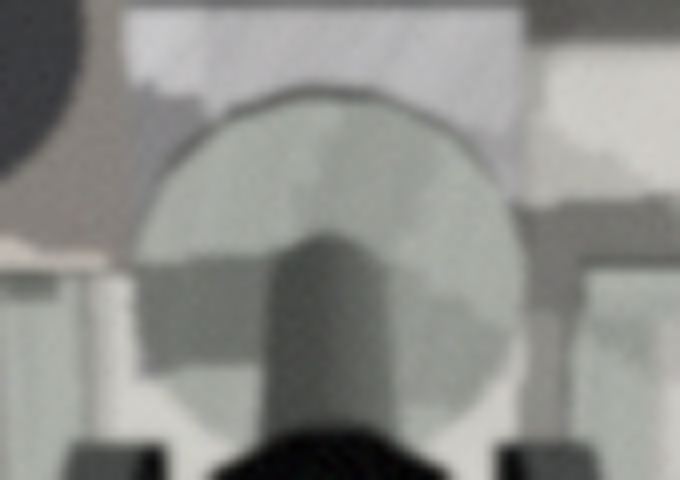

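```bash
python3 -m creep '[[[0,0,0,-0.1,0,0,1],[0,0,0,0,0,0,1],[0,0,0,0,0,0,1],[0,0,0,0,0,0,1],[0,0,0,0,0,0,1],[0,0,0,0,0,0,1]]]'
python3 - <<'E'
from h import *
for n in ['wrist','scene','top']:
  s=env.read_state();im=viewer.camera(n);cv2.imwrite(f'pics/{n}12.png',im);print(s['eef_pos'],s['contact_force'])
f=lambda im:(lambda h:(h[...,0]>5)&(h[...,0]<25)&(h[...,1]>110)&(h[...,2]>50))(cv2.cvtColor(im,cv2.COLOR_BGR2HSV))
pw=pose();im=cv2.imread('pics/wrist12.png');b=blobs(im,f(im),(150,80,230,160));print(b,plane('wrist',b[0][0],.053,pw)+[.068,.068,0])
# barrel corner & tip in this same view
a=im[150:310,190:410]; cv2.imwrite('pics/w12c.png',cv2.resize(a,None,fx=3.6,fy=3.6,interpolation=cv2.INTER_CUBIC))
E
```

```text
t: 14.2
eef_pos: [0.5528, 0.0856, 0.2333]
ee_rot: [-0.499, 0.501, 0.499, 0.501]
contact_force: [0.2, 0.4, -4.0]
width: 0.272
[0.5528478  0.08562215 0.23327205] [ 0.23716456  0.3611683  -3.95431966]
[0.55284855 0.08562605 0.23327921] [ 0.10211337  0.34063828 -4.12967599]
[0.55285163 0.08562665 0.23329565] [ 0.81538983  0.65318778 -4.42750936]
[([198.04, 120.78], [176, 98, 45, 46, 1590])] [[0.55490048 0.0875099  0.053     ]]
```

View pics/w12c.png

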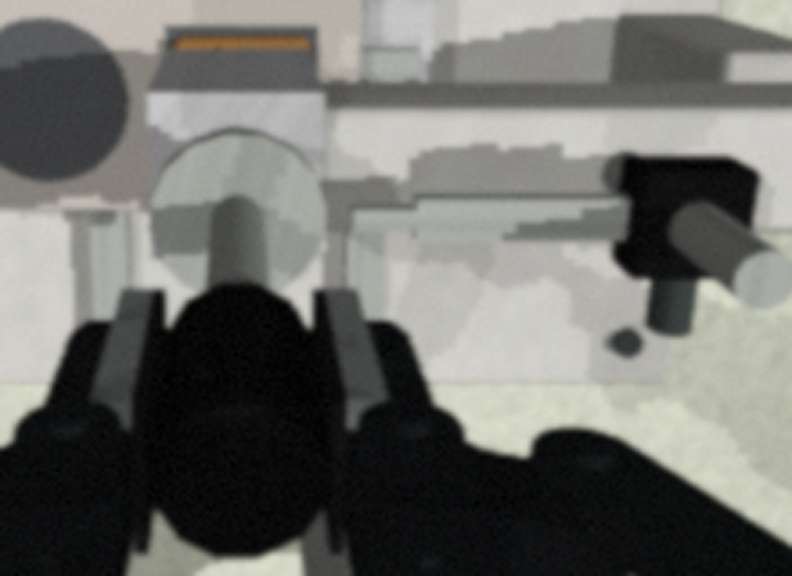

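View pics/scene12.png

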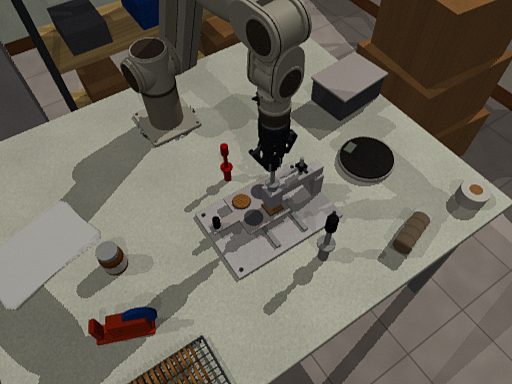

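```bash
python3 -m creep '[[[0,0,0,0,0,0,1],[0,0,0,0,0,0,1],[0,0,0,0,0,0,1],[0,0,0,0,0,0,1]]]'
python3 - <<'E'
from h import *
env.job_done()
E
```

```text
t: 14.68
eef_pos: [0.5529, 0.0856, 0.2333]
ee_rot: [-0.499, 0.501, 0.499, 0.501]
contact_force: [-0.5, -0.3, -4.6]
width: 0.271
the job is handed in; nothing more can be done
```

The job is handed in at 14.7 s. The gripper is still holding the plunger, with its collar level with the pointer as near as I could measure. No verdict is reported, so everything below comes from my own measurements.

- **Biscuits:** I slid the plate by its knob until the round biscuit was under the nozzle, about 1–2 mm off, and rested it there for over 1 s. I then slid it on, corrected by about 2 mm, and left the square biscuit there. The last wrist view puts it about 2 mm from the bore axis, against the 6 mm limit.
- **Plunger:** I took the steel plunger in the barrel by its grip with the tool pointing straight down and drew it up 26.0 mm. The pull was about 4 N and sideways force stayed at or below about 1.3 N. The collar looked the same in the gripper before and after the lift, so it did not slip.
- **Height:** Triangulating the pointer from several wrist views, corrected against the barrel top, put the tip 26.0 mm above the collar's home level. I trust that to about 1.5 mm, against the 4 mm limit.
- **Disagreements:** The three cameras differed by 2–3 mm, so I used differences within a single view where I could. Judging height from the collar's apparent width read about 3 mm low. It was low by the same amount with the plunger fully home, so I treated it as a fixed error and set it aside.
- **Left in place:** The scale, bag sealer, jam jar and pointer looked unmoved in the last pictures; I did not measure them.

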